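Cam-released pusher on a joiner's clamping jig

TASK

On the wooden jig, swing the red lever of the yellow eccentric cam with your fingertips until the cam's low point squarely faces the metal follower bar (lever straight out to the left, parallel to the bar), while the slide is still drawn back. Then push the slide forward by its blue pad until it is fully home and its bar has pushed the wooden blank flush against the end stop, and take the hand away. Pick nothing up, and leave the other things on the bench and the jig where they are.

Things in the scene. Friction and masses are not known exactly. Their poses are not given: they have to be found in the camera images.
- jig: fixed plywood jig board, 360 x 320 x 18 mm. Origin on the bench surface, under the board; x forward (the way the slide is pushed, roughly away from the robot), y left, z up; it spans x -170..190, y -160..160 mm. Loose things rest on its top, z = 18 mm. A flat steel guide (top z = 22 mm, y -10..30 mm) lies on it under and behind the slide from x = -140 mm
- end_stop (a point): foot of the end stop's working face: dark wooden bar 90 mm wide (jig y -105..-15 mm), 20 mm thick, top at jig z = 45 mm; the face, at jig x = 81 mm, looks back at the blank. The point is mid-width, on the board top
- cam_pivot (a point): vertical pivot axis of the cam, at jig x = 30, y = 100 mm; the point is at jig z = 55 mm, half-way up the red lever bar. The cam is a yellow disc 68 mm across, jig z 22 to 48 mm, its centre 16 mm off the pivot; a small white dot (8 mm) marks the low point, the rim nearest the pivot
- cam (a joint): cam angle (rad), growing clockwise seen from above. 0 = low point: white dot faces straight back (jig -x) at the follower bar, lever points straight left (jig +y). The lever's direction is 90 degrees minus this value, counted from jig +x towards +y. Starts at 1.8 to 2.3, fat side blocking the slide. End stops at -0.6 and 2.9, neither is the low point. Stiff, about 0.5 Nm; stays put
- lever_knob (a point): top (jig z = 85 mm) of the black upright post, 20 mm across, near the end of the red lever, 88 mm from the pivot. The lever bar runs from the pivot to 98 mm out, 20 mm wide, jig z 48 to 62 mm, with free room below its outer part down to the board; it takes about 6 to 7 N at the post to turn
- slide (a joint): travel of the slide forward along jig x (m), 0 = fully back; starts at 0 to 0.006. Fully home is 0.039, where the blank meets the end stop; the cam stops it at 0.040 with its low point facing the bar, and 16 (1 - cos(cam angle)) mm earlier otherwise. Friction about 3 N, no spring, stays where it is left
- follower (a point): centre of the brass face on the slide's aluminium follower bar that meets the cam, at jig x = -28 mm + travel, y = 100, z = 34 mm. The bar is 30 mm thick, 230 mm across the jig (y -105..125 mm), jig z 22 to 46 mm; its flat front's right half pushes the blank
- push_pad (a point): on the rear (robot-side) face of the blue push pad fixed behind the follower bar, the face to push, at jig x = -72 mm + travel, jig y = 10 mm, jig z = 55 mm; the pad is 70 mm wide, jig z 22 to 75 mm
- blank: brown wooden blank, loose, 70 mm (its x, along the jig) x 80 mm (its y) x 22 mm high; origin at the centre of its underside. It lies on the board between the follower bar's right half and the end stop, 14 to 28 mm short of the stop and nearly square; flush to the stop its origin is at jig x = 46 mm. To be pushed by the bar, never lifted
- offcut: dark wooden offcut block lying on the jig board beyond the end stop, 45 x 80 x 25 mm; origin at the centre of its underside. Leave alone
- tin: small steel tin, 44 mm across, 40 mm high, standing on the jig board's near right corner; origin at the centre of its underside. Leave alone
- glue: white glue bottle with blue label and orange cap, 60 mm across, 170 mm high, standing on the bench; origin at the centre of its underside. Leave alone
- jar: amber glass jar with black lid, 70 mm across, 90 mm high, on the bench; origin at the centre of its underside. Leave alone
- screwdriver: screwdriver lying on the bench right of the jig; origin under its middle. Leave alone
- hammer: hammer lying on the bench right of the jig; origin under its middle. Leave alone
- sandblock: cork sanding block, 100 x 60 x 32 mm, lying on the bench on the near left; origin at the centre of its underside. Leave alone
Not all that is in view belongs to the job. What is shaped like the blank but purple or turquoise is not meant.

How it is judged:
By the outcome, as a careful person would: the job done as asked, in the order asked, and still so for the second after the job is handed in, with the robot touching nothing.
It also fails if it takes over 51 s, if anything falls off the work surface, if the arm or the gripper's body presses on something with over 40 N, if the wrist force passes 120 N, or if a joint passes its speed limit or range.

ROBOT

A 7-joint arm with a two-finger parallel gripper is mounted at the origin on the work surface. World frame = base frame: x ahead of the robot, y to its left, z up, the work surface at z = 0. Lengths are in m, angles in rad, forces in N, time in s.
With the tool pointing down it reaches from about 0.4 to 0.875 m from the base axis. Payload 19.3 kg.
Tool frame: the origin (TCP) lies where the fingers leave the gripper's body, on its centre line; the fingertips stand bot.tip_reach ahead of it and the grasp point (between the pads) lies 54 mm ahead of it (bot.tip_reach is the distance from the TCP to the fingertips, in m); z points along the fingers, y is the line along which they close (so a half turn about z gives the same grasp; the last joint's range is limited). The gripper opens to 85 mm and grips with 20 to 120 N. Pads are 22 mm wide; open, the fingers measure 114 mm over their backs; the gripper's body (76 mm by 85 mm) begins 54 mm behind the grasp point. The pads swing forward as they close: fully open they stand 13 mm farther back than shut.
Start: joints at [-1.333, 0.521, -0.036, 1.599, 0.021, 1.021, -0.113], TCP at [0.189, 0.596, 0.304] pointing down, gripper open.
Joint ranges: [-2.91, 2.91], [-0.3, 2.13], [-1.5, 1.42], [0.17, 2.43], [-1.26, 4.41], [0.16, 1.93], [-2.52, 2.52]. Speed limits (rad/s): [1.89, 1.89, 2.39, 2.39, 3.01, 3.01, 3.01].

INTERFACE

Orientations are given as [roll, pitch, yaw] about the fixed x, y, z axes, in that order (R = Rz(yaw) Ry(pitch) Rx(roll)).
In Python, from workcell import bot gives the robot as it stands. The module is installed in compiled form; this text tells all that it offers.
- The arm moves only by the shell command python3 -m jog 'ROWS' [FORCE]. ROWS is JSON, a list that holds one entry, the list of rows, each a list of 7 numbers: the shift along the tool's x, y, z in mm, then the turn, a rotation vector about the tool's x, y, z in rad, then the opening, from 0 (shut) to 1 (fully open). In form: [[[tx, ty, tz, wx, wy, wz, fingers], ...]]. A call has 1 to 5 rows; each row shifts and turns the commanded pose from where the row before left it, along the tool's axes as they then stand; what a row does not reach is not made up. A row lasts 1/10 s, in which the tool goes at most 50 mm and 8.59 degrees, less where a joint would pass 70% of its speed; a pose out of reach is approached as far as the arm can. A call is refused whole if a number of a shift passes 50 or a number of a turn 0.15, either way. A call with a gripper value outside its range is refused whole. The fingers move at their own pace and stop on an object; FORCE is the grip in N (left out, the last holds). Time passes only in rows, so rows that do not move let the fingers close. It gives the time, the measured TCP pose, the force, the opening and the grip force at its end, in the units of the state.
- bot.observe(): the state, without advancing time (a new reading comes with each control period).
- bot.grab_frame(name): name is "side" or "top"; returns a dict with "img" (400x640x3 uint8, red, green, blue), "intrinsics" (3x3 intrinsics, pixels), "R" (3x3) and "t" (3): a world point X has camera coordinates R X + t. Camera axes: x right, y down, z forward; pixel columns grow to the right and rows downward; lengths in m; the calibration is good to about 2 mm. A picture is of the moment at which its call begins. There is no depth.
- bot.job_done(): hands the job in; it is judged then, once.
Trained networks look in a picture, given as the dict that the camera call returned (one of the last four; its "shot" number tells which), for a name from the list of things; names that differ only in an ending like _2 or _b are one class to them, and where a whole thing is asked for, a point or a joint stands for the part that bears it (a point fixed in the world has none). Each returns a list of dicts, best first, with "conf" (0 to 1); they miss things now and then, are a little off and sometimes report something else, mostly with a low value. They report only what shows in the picture. A call takes as long as a camera call. They do not tell look-alikes from the thing itself.
- bot.trace(query, picture): "region" (400x640 bool, what is visible of it).
- bot.spot_point(query, picture): "xyz" ([x, y, z] in m, in world coordinates, good to about 4 mm: a listed point, or the origin of a listed thing).
The state is a dict: "clock": time; "qpos": joint angles; "qd": joint speeds; "joint_efforts": joint torques, N m; "position": TCP position; "tool_rot": TCP orientation; "force": force on the tool from outside, world axes, zero at the start; "moment": the same for the moment, N m; "grip_width": finger opening in m; "finger_force": force on a finger pad.
Only numpy, scipy, OpenCV 4.12 (cv2) and the standard library are available. Lean on these libraries where they do the work, as an engineer would, in place of code of your own. Each camera call takes 0.05 s, during which the arm holds its last target. There are 200 camera calls.

## Working session

There is one attempt and no reset: what is moved stays moved. The work goes in short steps, Python scripts to look and compute and a shell command to move; the robot and the scene stay as the last step left them, time stands still between calls to the robot, and variables do not carry over. Pictures are saved under pics/ and viewed, at most 10 in all, crops included, and the job is handed in when it is done.

```bash
mkdir -p pics; cat > h.py <<'E'
import numpy as np, cv2
from workcell import bot
def proj(f,X):
    c=f["R"]@np.asarray(X,float)+f["t"]; p=f["intrinsics"]@c; return p[:2]/p[2]
def onplane(f,uv,z):
    d=f["R"].T@np.linalg.solve(f["intrinsics"],[uv[0],uv[1],1.]); o=-f["R"].T@f["t"]
    return o+d*(z-o[2])/d[2]
def save(f,n): cv2.imwrite("pics/"+n,f["img"][:,:,::-1])
E
python3 - <<'E'
from h import *
s=bot.observe();print({k:np.round(v,3).tolist() for k,v in s.items()}, bot.tip_reach)
for n in("top","side"):
    f=bot.grab_frame(n);save(f,n+"0.png")
    for q in("jig","end_stop","cam_pivot","lever_knob","follower","push_pad","blank","tin","offcut","glue","jar"):
        print(n,q,[(round(d["conf"],2),np.round(d["xyz"],4).tolist(),proj(f,d["xyz"]).round().tolist()) for d in bot.spot_point(q,f)[:3]])
E
```

```text
{'clock': 0.0, 'qpos': [-1.333, 0.522, -0.036, 1.6, 0.021, 1.021, -0.113], 'qd': [-0.001, -0.001, -0.001, 0.0, -0.0, -0.001, 0.0], 'joint_efforts': [-0.004, -92.713, 1.978, -36.993, 0.018, 0.008, 0.0], 'position': [0.189, 0.595, 0.303], 'tool_rot': [-3.14, 0.0, 2.834], 'force': [0.793, 0.043, -1.131], 'moment': [-0.012, -0.007, 0.036], 'finger_force': 0.0, 'grip_width': 0.085} 0.0726
top jig [(0.78, [0.5247, 0.0317, -0.0007], [316.0, 207.0])]
top end_stop [(0.61, [0.5864, -0.0424, 0.0188], [337.0, 188.0])]
top cam_pivot [(0.76, [0.5722, 0.128, 0.055], [287.0, 191.0])]
top lever_knob [(0.73, [0.64, 0.0701, 0.0824], [303.0, 169.0]), (0.32, [0.4887, 0.4354, 0.0001], [200.0, 218.0])]
top follower [(0.92, [0.5187, 0.1338, 0.0355], [285.0, 207.0])]
top push_pad [(0.76, [0.457, 0.0571, 0.0561], [308.0, 225.0])]
top blank [(0.97, [0.7531, -0.2863, -0.0022], [405.0, 142.0]), (0.79, [0.5422, 0.311, 0.0024], [236.0, 202.0]), (0.72, [0.5383, -0.0379, 0.0175], [336.0, 202.0])]
top tin [(0.63, [0.3817, -0.0592, 0.0164], [343.0, 248.0])]
top offcut [(0.74, [0.6197, 0.426, -0.0034], [205.0, 182.0]),
[... 615 characters left out ...]
0.136, 0.0367], [332.0, 254.0])]
side push_pad [(0.76, [0.4593, 0.0569, 0.0538], [357.0, 227.0])]
side blank [(0.98, [0.5409, -0.0386, 0.0199], [330.0, 204.0]), (0.7, [0.751, -0.283, 0.0056], [272.0, 142.0]), (0.6, [0.541, 0.3081, 0.0026], [316.0, 322.0])]
side tin [(0.75, [0.3828, -0.057, 0.0178], [386.0, 204.0]), (0.62, [0.6219, 0.4259, 0.0056], [274.0, 367.0])]
side offcut [(0.74, [0.6553, -0.082, 0.0195], [292.0, 189.0]), (0.27, [0.6412, 0.0679, 0.0879], [288.0, 217.0])]
side glue [(0.6, [0.623, 0.4283, 0.0022], [274.0, 368.0])]
side jar [(0.75, [0.3733, 0.3228, -0.0042], [386.0, 336.0]), (0.61, [0.4894, 0.4363, 0.0029], [333.0, 378.0]), (0.42, [0.5255, 0.0364, -0.0015], [333.0, 231.0])]
```

View pics/top0.png

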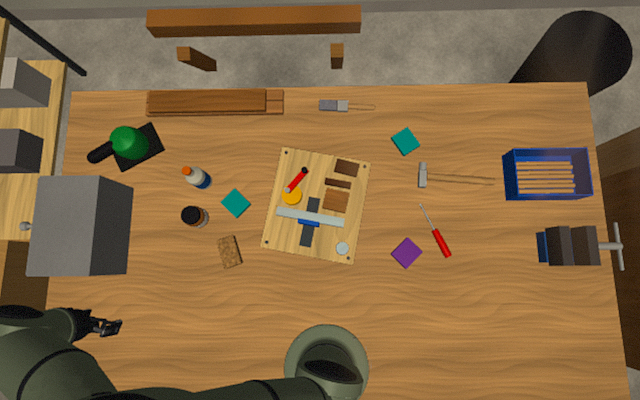

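View pics/side0.png

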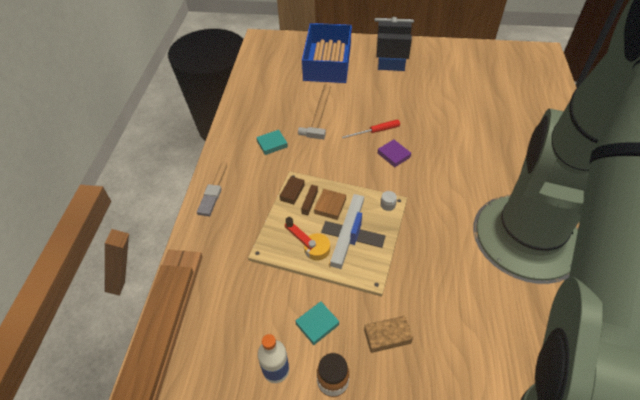

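The board is at about (316,207) in the top view. The red lever runs from the cam at (290,195) to the post at (303,169), pointing forward-right. The slide bar is at (308,217) with its blue pad at (308,224), the steel tin is at (342,248), and the end stop is at (337,184).

Candidates for the blank in the top view:
- Brown block on the jig at (336,201). This is the one meant, because it is brown and lies between the bar and the stop.
- Turquoise at (236,202) and (405,142), and purple at (406,252). These are decoys.

Next I'll fit the jig pose and take one enlarged crop.

```bash
cat > fit.py <<'E'
from h import *
from scipy.optimize import least_squares
J={"jig":(0,0,0),"end_stop":(81,-60,0),"cam_pivot":(30,100,0),"follower":(-28,100,1),"push_pad":(-72,10,1)}
def measure(n=2):
    O=[];K=[];B=[];C=[];fr=[]
    for _ in range(n):
        for c in("side","top"):
            f=bot.grab_frame(c);fr.append(f)
            for q,j in J.items():
                for d in bot.spot_point(q,f)[:1]: O.append((*j,*d["xyz"][:2]))
            for d in bot.spot_point("lever_knob",f)[:1]: K.append(d["xyz"])
            for d in bot.spot_point("blank",f): 
                if abs(d["xyz"][1]+.04)<.08 and d["xyz"][0]<.65:B.append(d["xyz"])
            for d in bot.trace("jig",f)[:1]:
                m=d["region"].astype(np.uint8); p=np.argwhere(m)[:,::-1]
                h=cv2.convexHull(p.astype(np.int32))[:,0]
                w=np.array([onplane(f,u,.018)[:2] for u in h]).astype(np.float32)
                C.append(cv2.minAreaRect(w*1000))
    O=np.array(O)
    def T(p,a): 
        c,s=np.cos(p[2]),np.sin(p[2]);a=np.asarray(a)
        return np.c_[p[0]+c*a[:,0]-s*a[:,1],p[1]+s*a[:,0]+c*a[:,1]]
    def res(p):
        a=O[:,:2]/1000+np.c_[O[:,2]*p[3],0*O[:,2]]
        return (T(p,a)-O[:,3:]).ravel()
    r=least_squares(res,[.525,.03,-.2,.003],loss="soft_l1",f_scale=.004);p=r.x
    inv=lambda w:(np.asarray(w)[:2]-p[:2])@np.array([[np.cos(p[2]),-np.sin(p[2])],[np.sin(p[2]),np.cos(p[2])]])
    return p,res(p).reshape(-1,2),np.array(K),np.array(B),C,inv,T,fr
if __name__=="__main__":
    p,R,K,B,C,inv,T,fr=measure()
    print("pose",p.round(4),"rms",R.std().round(4));print("rects",C)
    print("knob",K.round(4).tolist());
    for k in K: a=inv(k)-[.03,.1]; print("r",np.hypot(*a).round(4),"cam",(np.pi/2-np.arctan2(a[1],a[0])).round(3))
    print("blank jig",[inv(b).round(4).tolist() for b in B])
    print("pivot,knob0,pad,end",T(p,[[.03,.1],[.03,.188],[-.072+p[3],.01],[.081,-.06]]).round(4).tolist())
E
python3 fit.py; python3 - <<'E'
from h import *
f=bot.grab_frame("top"); cv2.imwrite("pics/crop.png",cv2.resize(f["img"][140:270,250:380,::-1],(580,580),interpolation=cv2.INTER_CUBIC))
E
```

```text
pose [ 0.5246  0.0317 -0.2066  0.0025] rms 0.0022
rects [((534.0507202148438, 37.678497314453125), (327.54351806640625, 360.36810302734375), 78.717529296875), ((536.1534423828125, 28.737197875976562), (322.1170349121094, 362.5616149902344), 78.90443420410156), ((533.186767578125, 37.651763916015625), (327.0161437988281, 358.9886474609375), 78.85189819335938), ((534.8707275390625, 30.229232788085938), (322.750244140625, 361.17254638671875), 78.4626693725586)]
knob [[0.6392, 0.0658, 0.0824], [0.6388, 0.07, 0.0846], [0.6366, 0.0678, 0.0872]]
r 0.0867 cam 2.092
r 0.0836 cam 2.057
r 0.0834 cam 2.094
blank jig [[0.0336, -0.0611], [0.0254, -0.0647], [0.0317, -0.0621], [0.0251, -0.0608]]
pivot,knob0,pad,end [[0.5745, 0.1234], [0.5925, 0.2096], [0.4587, 0.0557], [0.5916, -0.0436]]
```

View pics/crop.png

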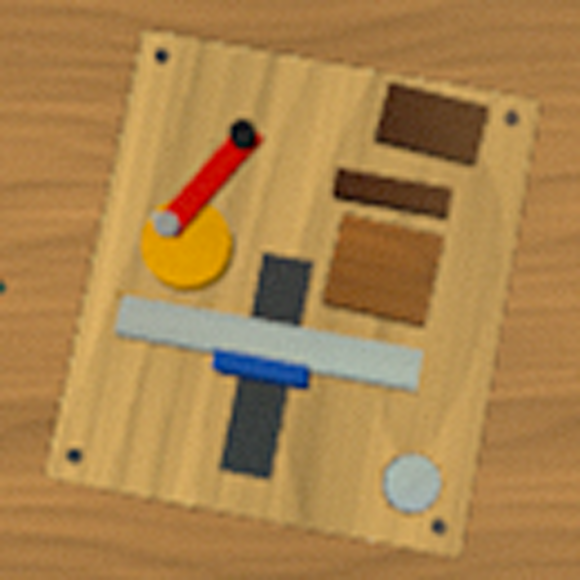

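The crop confirms the brown blank at crop (383,270), between the bar and the stop. The cam's lever points forward-right, at about 2.07 rad. The slide is drawn back. Next I'll move the hand above the post.

```bash
for i in 1; do
python3 -m jog '[[[-42,-26,0,0,0,0,1],[-42,-26,0,0,0,0,1],[-42,-26,0,0,0,0,1],[-42,-26,0,0,0,0,1],[-42,-26,0,0,0,0,1]]]' 30
python3 -m jog '[[[-42,-26,0,0,0,0,1],[-42,-26,0,0,0,0,1],[-42,-26,0,0,0,0,1],[-42,-26,0,0,0,0,1],[-42,-26,0,0,0,0,1]]]'
python3 -m jog '[[[-42,-26,0,0,0,0,1],[-42,-26,0,0,0,0,1],[-42,-26,0,0,0,0,1],[-42,-26,0,0,0,0,1],[0,0,0,0,0,0,1]]]'
done; python3 -c "
from h import *
s=bot.observe();print(s['qpos'],s['position'],s['tool_rot'])"
```

```text
clock: 3.55
position: [0.3511, 0.4065, 0.3041]
tool_rot: [3.141, 0.0, 2.834]
force: [1.0, 0.7, 1.3]
grip_width: 0.0851
finger_force: 0.0
clock: 4.05
position: [0.5119, 0.2189, 0.3041]
tool_rot: [3.141, 0.0, 2.834]
force: [-0.2, 0.7, 0.5]
grip_width: 0.0851
finger_force: 0.0
clock: 4.55
position: [0.6422, 0.0639, 0.3035]
tool_rot: [-3.139, 0.002, 2.826]
force: [-2.6, 0.5, -0.7]
grip_width: 0.0855
finger_force: 0.0
[-0.26849437  0.55792823  0.11690417  1.54855818 -0.06797281  1.03853274
  1.1209096 ] [0.64219501 0.06386255 0.30351794] [-3.13903667e+00  2.08553538e-03  2.82640509e+00]
```

```bash
for i in 1 2 3 4; do
python3 -m jog '[[[0,0,0,0,0,0.15,1],[0,0,0,0,0,0.15,1],[0,0,0,0,0,0.15,1],[0,0,0,0,0,0.15,1],[0,0,0,0,0,0.15,1]]]' | sed -n 2,3p
done
python3 -m jog '[[[0,0,0,0,0,0.15,1],[0,0,0,0,0,0.15,1],[0,0,40,0,0,0,1],[0,0,40,0,0,0,1],[0,0,0,0,0,0,1]]]'
python3 -c "
from h import *
s=bot.observe();print(s['qpos'],s['position'],s['tool_rot'])
for c in('side','top'):
  f=bot.grab_frame(c);save(f,c+'1.png');print([(d['conf'],d['xyz']) for d in bot.spot_point('lever_knob',f)])
"
```

```text
position: [0.6394, 0.0706, 0.3039]
tool_rot: [3.142, -0.0, 2.078]
position: [0.6394, 0.0707, 0.3039]
tool_rot: [3.142, -0.0, 1.328]
position: [0.6394, 0.0707, 0.3039]
tool_rot: [-3.142, -0.0, 0.578]
position: [0.6394, 0.0708, 0.3039]
tool_rot: [-3.141, 0.0, -0.172]
clock: 7.05
position: [0.6376, 0.0712, 0.2197]
tool_rot: [3.138, 0.005, -0.466]
force: [-0.6, 0.7, 0.8]
grip_width: 0.0852
finger_force: 0.0
[-0.72210001  0.83812351  0.88185685  1.65252715 -0.73656374  1.02292672
 -1.63090314] [0.63762362 0.07119059 0.21973194] [ 3.13806214  0.0053686  -0.4658814 ]
[]
[(0.87, [0.6383, 0.0666, 0.0833]), (0.36, [0.5267, 0.0289, 0.0004])]
```

```bash

python3 -m jog '[[[2,3,20,0,0,0,1],[0,0,30,0,0,0,1],[0,0,30,0,0,0,1],[0,0,5,0,0,0,1],[0,0,0,0,0,0,1]]]'
python3 -m jog '[[[0,0,0,0,0,0,0.38],[0,0,0,0,0,0,0.38],[0,0,0,0,0,0,0.38],[0,0,0,0,0,0,0.38],[0,0,0,0,0,0,0.38]]]'
python3 -c "
from h import *
a=[]
for c in('side','top'):
  f=bot.grab_frame(c);u=proj(f,[.64,.067,.085]).astype(int);a.append(cv2.resize(f['img'][u[1]-50:u[1]+50,u[0]-50:u[0]+50,::-1],(390,390),interpolation=cv2.INTER_CUBIC))
cv2.imwrite('pics/str.png',np.hstack(a))
"
```

```text
clock: 7.75
position: [0.6403, 0.0668, 0.1401]
tool_rot: [-3.141, -0.001, -0.466]
force: [0.7, 0.2, 0.4]
grip_width: 0.0852
finger_force: 0.0
clock: 8.25
position: [0.6399, 0.067, 0.1392]
tool_rot: [-3.141, -0.0, -0.466]
force: [-0.3, 0.3, 0.3]
grip_width: 0.0323
finger_force: 0.0
```

View pics/str.png

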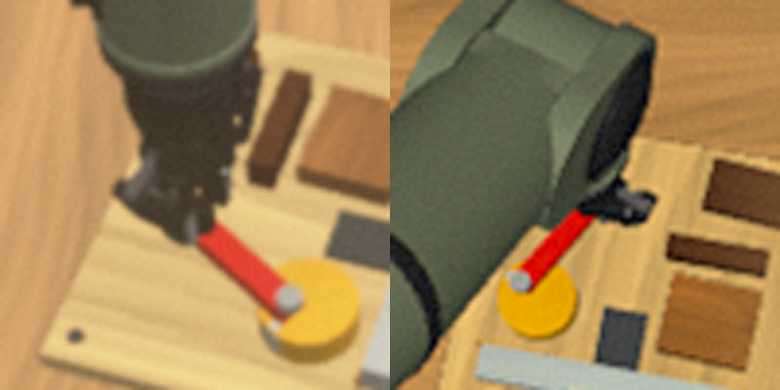

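The fingers straddle the black post, with one on each side of it at (190,215) in the left half and (625,205) in the right half. Next I'll swing it along the arc.

```bash
for i in 1 2 3; do
python3 -m jog '[[[1.8,-9,0,0,0,-0.105,0.38],[1.8,-9,0,0,0,-0.105,0.38],[1.8,-9,0,0,0,-0.105,0.38],[1.8,-9,0,0,0,-0.105,0.38],[1.8,-9,0,0,0,-0.105,0.38]]]'
done; python3 -c "
from h import *
s=bot.observe();d=s['position'][:2]-np.array([.5747,.1238]);print(s['qpos'],np.hypot(*d),np.degrees(np.arctan2(d[1],d[0])),np.degrees(s['tool_rot'][2]))
f=bot.grab_frame('top');f=bot.grab_frame('side');save(f,'side2.png');print([(d['conf'],d['xyz']) for d in bot.spot_point('lever_knob',f)])"
```

```text
clock: 8.85
position: [0.6596, 0.1069, 0.1388]
tool_rot: [3.14, 0.001, 0.062]
force: [-3.5, -5.0, 0.1]
grip_width: 0.0324
finger_force: 2.4
clock: 9.35
position: [0.6568, 0.152, 0.1389]
tool_rot: [3.14, 0.0, 0.587]
force: [0.7, -6.5, -2.2]
grip_width: 0.0328
finger_force: 2.8
clock: 9.85
position: [0.6317, 0.1902, 0.139]
tool_rot: [3.139, -0.0, 1.113]
force: [6.4, -2.6, -4.2]
grip_width: 0.0326
finger_force: 3.4
[-0.64816606  0.82177922  0.42611076  1.63388951 -0.4420466   0.78137837
 -0.48304925] 0.08750032168350941 49.342191522765724 63.74303944918107
[(0.67, [0.6385, 0.1856, 0.0836])]
```

```bash

python3 -m jog '[[[1.8,-9,0,0,0,-0.105,0.38],[1.8,-9,0,0,0,-0.105,0.38],[1.8,-9,0,0,0,-0.105,0.38],[1.8,-9,0,0,0,-0.105,0.38],[1.8,-9,0,0,0,-0.04,0.38]]]'
python3 -m jog '[[[0,0,0,0,0,0,0.2],[0,0,0,0,0,0,0.2],[0,0,0,0,0,0,0.2],[0,0,0,0,0,0,0.2]]]' 20
cat > lev.py <<'E'
from fit import *
p,R,K,B,C,inv,T,fr=measure(2)
s=bot.observe();P=np.array([.5747,.1238]);d=s['position'][:2]-P
print("tcp r,ang",np.hypot(*d),np.degrees(np.arctan2(d[1],d[0])),"yaw",np.degrees(s['tool_rot'][2]),s['position'],s['force'])
print("pose",p.round(4),"rects",[c[2] for c in C],"knob",[(k.round(4).tolist(),np.degrees(np.arctan2(*(k[:2]-P)[::-1])).round(1)) for k in K])
for f in fr[:2]:
    i=f["img"].astype(int);m=((i[...,0]>150)&(i[...,1]<60)&(i[...,2]<60)).astype(np.uint8)
    n,l,st,ce=cv2.connectedComponentsWithStats(m)
    u=proj(f,[.585,.16,.062]);k=min(range(1,n),key=lambda k:np.hypot(*(ce[k]-u))-.3*st[k,4]**.5)
    w=np.array([onplane(f,q,.062)[:2] for q in np.argwhere(l==k)[:,::-1]])
    vx,vy,x0,y0=cv2.fitLine(w.astype(np.float32)*1000,cv2.DIST_L2,0,.01,.01).ravel()
    r=cv2.minAreaRect((w*1000).astype(np.float32))
    print("red line ang",np.degrees(np.arctan2(vy,vx)),x0,y0,st[k,4],r)
f=fr[0];u=proj(f,P.tolist()+[.05]).astype(int)
g=fr[1];v=proj(g,P.tolist()+[.05]).astype(int)
cv2.imwrite('pics/lev%d.png'%int(s['clock']*100),np.hstack([cv2.resize(a['img'][b[1]-50:b[1]+50,b[0]-50:b[0]+50,::-1],(390,390),interpolation=cv2.INTER_CUBIC) for a,b in((f,u),(g,v))]))
E
python3 lev.py; ls pics
```

```text
clock: 10.5
position: [0.5912, 0.2108, 0.1393]
tool_rot: [3.139, -0.001, 1.569]
force: [9.6, 6.5, -4.9]
grip_width: 0.032
finger_force: 4.4
clock: 10.9
position: [0.591, 0.2113, 0.1395]
tool_rot: [3.14, -0.002, 1.566]
force: [1.9, 7.0, 5.8]
grip_width: 0.019
finger_force: 20.8
tcp r,ang 0.08903279030147833 79.45908509383662 yaw 89.71602222585727 [0.59098745 0.21133032 0.13955702] [2.04645012 7.03141054 5.25556883]
pose [ 0.5243  0.0324 -0.2072  0.0028] rects [78.69711303710938, 78.7842025756836, 79.22154235839844, 78.30209350585938] knob [([0.591, 0.2092, 0.0835], np.float64(79.2)), ([0.5877, 0.2106, 0.0829], np.float64(81.5)), ([0.5937, 0.2125, 0.0856], np.float64(77.9)), ([0.588, 0.2104, 0.0812], np.float64(81.3))]
crop.png
side0.png
side1.png
side2.png
str.png
top0.png
top1.pngTraceback (most recent call last):
  File "lev.py", line 9, in <module>
    u=proj(f,[.585,.16,.062]);k=min(range(1,n),key=lambda k:np.hypot(*(ce[k]-u))-.3*st[k,4]**.5)
                                ~~~^^^^^^^^^^^^^^^^^^^^^^^^^^^^^^^^^^^^^^^^^^^^^^^^^^^^^^^^^^^^^
ValueError: min() iterable argument is empty
```

The gripped post sits at 79.5°, against a target of about 78.4°. I'll release it, rise and check without the hand in the way.

```bash

python3 -m jog '[[[0,0,0,0,0,0,0.7],[0,0,0,0,0,0,0.7],[0,0,0,0,0,0,0.7],[0,0,-30,0,0,0,0.7],[0,0,-50,0,0,0,0.7]]]'
python3 -m jog '[[[-50,0,0,0,0,0,0.3],[-50,0,0,0,0,0,0],[-50,0,0,0,0,0,0],[-40,0,0,0,0,0,0],[0,0,0,0,0,0,0]]]'
sed -i 's/m=((i.*$/h=cv2.cvtColor(f["img"],cv2.COLOR_RGB2HSV);m=(((h[...,0]<6)|(h[...,0]>174))\&(h[...,1]>190)\&(h[...,2]>90)).astype(np.uint8)/; s/for f in fr\[:2\]:/for f in fr:/' lev.py; python3 lev.py; ls pics
```

```text
clock: 13.2
position: [0.5888, 0.2096, 0.2172]
tool_rot: [-3.137, 0.003, 1.568]
force: [0.1, 1.1, 0.1]
grip_width: 0.0596
finger_force: 0.0
clock: 13.7
position: [0.5894, 0.0137, 0.2193]
tool_rot: [3.141, 0.003, 1.56]
force: [-0.2, 0.6, -0.1]
grip_width: -0.0002
finger_force: 0.0
tcp r,ang 0.10454892881536577 -81.72941657455492 yaw 89.88365593186033 [0.58973917 0.0203384  0.21889533] [ 0.01808233 -0.43797847 -0.50244193]
pose [ 0.5235  0.0331 -0.1991  0.0017] rects [79.0792007446289, 78.73544311523438, 78.33971405029297, 79.97046661376953] knob [([0.5915, 0.2093, 0.0846], np.float64(78.9)), ([0.5399, -0.0351, 0.014], np.float64(-102.4)), ([0.5938, 0.2114, 0.0855], np.float64(77.7)), ([0.588, 0.2093, 0.0866], np.float64(81.2))]
red line ang 80.238686 578.59894 168.42616 147 ((579.547607421875, 170.22897338867188), (66.10778045654297, 19.254823684692383), 77.20994567871094)
red line ang 86.41535 586.3451 193.96982 42 ((586.5966186523438, 194.4581298828125), (27.329383850097656, 17.99090003967285), 77.87337493896484)
red line ang 79.628204 578.40265 167.95084 147 ((579.5164184570312, 170.08602905273438), (67.70279693603516, 19.0069637298584), 76.09313201904297)
red line ang 83.44249 586.1494 193.38687 44 ((586.5142822265625, 194.07533264160156), (28.112464904785156, 17.99090003967285), 77.87337493896484)
crop.png
lev1550.png
side0.png
side1.png
side2.png
str.png
top0.png
top1.png
```

```bash

python3 -m jog '[[[11,-43,0,0,0,0,0],[11,-43,0,0,0,0,0],[11,-43,0,0,0,0,0],[11,-43,0,0,0,0,0],[0,0,0,0,0,-0.15,0]]]' 60
python3 -m jog '[[[0,0,0,0,0,-0.15,0],[0,0,0,0,0,-0.15,0],[0,0,0,0,0,-0.15,0],[0,0,0,0,0,-0.15,0],[0,0,0,0,0,-0.15,0]]]'
python3 -m jog '[[[0,0,0,0,0,-0.15,0],[0,0,0,0,0,-0.15,0],[0,0,0,0,0,-0.15,0],[0,0,0,0,0,-0.025,0],[0,0,0,0,0,0,0]]]'
python3 lev.py; ls pics | grep lev; python3 -c "
from h import *;print(bot.observe()['qpos'])
f=bot.grab_frame('top');save(f,'top3.png')"
```

```text
clock: 16.0
position: [0.4132, 0.0659, 0.2187]
tool_rot: [-3.138, -0.001, 1.721]
force: [-0.5, -1.2, 0.5]
grip_width: -0.0
finger_force: 0.0
clock: 16.5
position: [0.4179, 0.0647, 0.219]
tool_rot: [3.141, 0.0, 2.475]
force: [0.2, 0.2, 0.5]
grip_width: 0.0001
finger_force: 0.0
clock: 17.0
position: [0.4179, 0.0645, 0.219]
tool_rot: [3.141, 0.0, 2.94]
force: [-0.2, -0.4, -0.6]
grip_width: -0.0001
finger_force: 0.0
tcp r,ang 0.16758825386727957 -159.34804968328226 yaw 168.66518860240163 [0.41788094 0.06469326 0.2188934 ] [ 0.04985606 -0.60052315  0.06000022]
pose [ 0.5239  0.0322 -0.2113  0.0026] rects [79.09889221191406, 78.7475357055664, 78.58421325683594] knob [([0.5937, 0.2113, 0.0844], np.float64(77.7)), ([0.5909, 0.2117, 0.0838], np.float64(79.6)), ([0.5927, 0.209, 0.0854], np.float64(78.1)), ([0.6562, -0.0742, 0.0159], np.float64(-67.6))]
red line ang 79.621025 578.48584 168.63588 147 ((579.1404418945312, 170.71803283691406), (66.88159942626953, 18.2436466217041), 77.20818328857422)
red line ang 77.5955 581.1583 171.49765 113 ((581.5620727539062, 170.90975952148438), (75.50640869140625, 17.973121643066406), 77.9244384765625)
red line ang 78.274124 578.28345 167.08223 143 ((578.7466430664062, 167.09573364257812), (61.65932846069336, 18.884469985961914), 75.55293273925781)
red line ang 77.5955 581.1583 171.49765 113 ((581.5620727539062, 170.90975952148438), (75.50640869140625, 17.973121643066406), 77.9244384765625)
lev1550.png
lev1880.png
[-0.30160961  0.34279172  0.00937101  2.19019321 -0.00548645  0.60863094
  1.08468406]
```

View pics/lev1880.png

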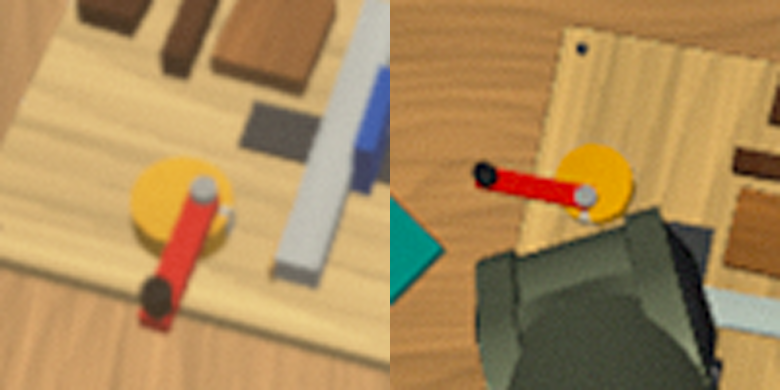

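The lever lies parallel to the bar: post at (157,297) in the left half and (485,174) in the right half. The white dot at (585,214) in the right half faces the bar. Next I'll lower the shut fingers behind the pad and push.

```bash

python3 -m jog '[[[0,0,40,0,0,0,0],[0,0,40,0,0,0,0],[0,0,26,0,0,0,0],[0,0,0,0,0,0,0]]]'
python3 -m jog '[[[-8,0,0,0,0,0,0],[-8,0,0,0,0,0,0],[-6,0,0,0,0,0,0],[-4,0,0,0,0,0,0],[-4,0,0,0,0,0,0]]]'
python3 -m jog '[[[-4,0,0,0,0,0,0],[-4,0,0,0,0,0,0],[-4,0,0,0,0,0,0],[-4,0,0,0,0,0,0],[-4,0,0,0,0,0,0]]]'
```

```text
clock: 19.25
position: [0.4166, 0.0644, 0.1105]
tool_rot: [-3.139, -0.004, 2.944]
force: [-1.1, -0.8, 0.9]
grip_width: -0.0001
finger_force: 0.0
clock: 19.75
position: [0.4478, 0.0587, 0.1135]
tool_rot: [3.141, 0.001, 2.944]
force: [-2.9, 1.5, 2.6]
grip_width: 0.0001
finger_force: 1.6
clock: 20.25
position: [0.4671, 0.0548, 0.1129]
tool_rot: [-3.142, -0.0, 2.944]
force: [-3.5, 1.5, 2.8]
grip_width: -0.0001
finger_force: 2.1
```

```bash

python3 -m jog '[[[-4,0,0,0,0,0,0],[-4,0,0,0,0,0,0],[-2,0,0,0,0,0,0],[-1,0,0,0,0,0,0]]]'
python3 -m jog '[[[-1,0,0,0,0,0,0],[-1,0,0,0,0,0,0]]]'
python3 -m jog '[[[-1,0,0,0,0,0,0],[0,0,0,0,0,0,0]]]'
```

```text
clock: 20.65
position: [0.4779, 0.0527, 0.1129]
tool_rot: [3.142, 0.0, 2.944]
force: [-3.2, 1.1, 3.4]
grip_width: -0.0005
finger_force: 2.0
clock: 20.85
position: [0.4796, 0.0523, 0.1129]
tool_rot: [-3.142, -0.0, 2.944]
force: [-3.1, 2.3, 1.8]
grip_width: -0.0005
finger_force: 1.8
clock: 21.05
position: [0.4808, 0.052, 0.1129]
tool_rot: [-3.142, 0.0, 2.944]
force: [-1.6, 0.6, 0.0]
grip_width: -0.0004
finger_force: 1.0
```

```bash

python3 -m jog '[[[-1,0,0,0,0,0,0],[-0.5,0,0,0,0,0,0]]]'|sed -n 2,4p
python3 -m jog '[[[-0.5,0,0,0,0,0,0],[-0.5,0,0,0,0,0,0]]]'|sed -n 2,4p
python3 -m jog '[[[-0.5,0,0,0,0,0,0],[-0.5,0,0,0,0,0,0]]]'|sed -n 2,4p
python3 -c "
from fit import *
p,R,K,B,C,inv,T,fr=measure(1);print(p,[inv(b) for b in B])
a=[]
for f in fr:
  u=proj(f,[.57,-.01,.03]).astype(int);a.append(cv2.resize(f['img'][u[1]-45:u[1]+45,u[0]-45:u[0]+45,::-1],(390,390),interpolation=cv2.INTER_CUBIC))
cv2.imwrite('pics/push.png',np.hstack(a))"
```

```text
position: [0.4821, 0.0518, 0.1129]
tool_rot: [-3.142, -0.0, 2.944]
force: [-3.4, 0.8, 0.5]
position: [0.4827, 0.0517, 0.1128]
tool_rot: [-3.141, -0.001, 2.944]
force: [-8.9, 4.2, 6.0]
position: [0.4829, 0.0517, 0.1128]
tool_rot: [-3.141, -0.003, 2.944]
force: [-15.7, 5.6, 12.5]
[ 0.5240911   0.03286617 -0.20157971  0.03642414] [array([ 0.04593195, -0.06539392]), array([ 0.04446528, -0.06171304])]
```

View pics/push.png

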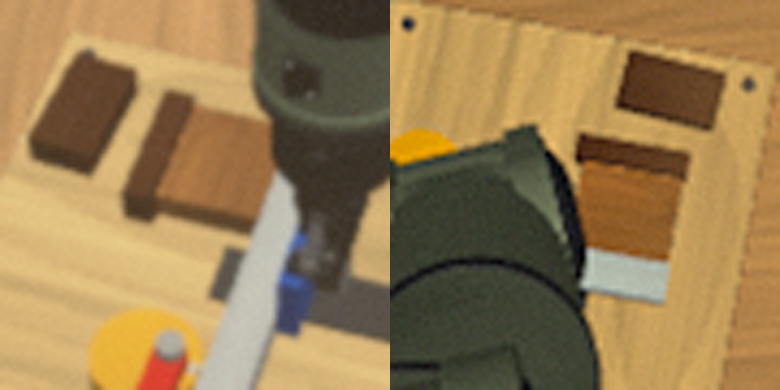

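The force surge and the picture agree. The blank is flush, with no gap between blank and stop at (165,160) in the left half and (635,165) in the right half. I'll press a little more to seat it, then withdraw.

```bash

python3 -m jog '[[[-0.5,0,0,0,0,0,0],[0,0,0,0,0,0,0]]]'|sed -n 2,4p
python3 -m jog '[[[5,0,0,0,0,0,0],[20,0,0,0,0,0,0],[20,0,-10,0,0,0,0],[0,0,-50,0,0,0,0],[0,0,-50,0,0,0,0]]]'|sed -n 2,4p
python3 -m jog '[[[0,50,-30,0,0,0,0],[0,50,0,0,0,0,0],[0,50,0,0,0,0,0],[0,50,0,0,0,0,0],[0,0,0,0,0,0,0]]]'|sed -n 1,4p
python3 lev.py; python3 -c "
from fit import *
p,R,K,B,C,inv,T,fr=measure(2);print(p,[inv(b) for b in B])
a=[]
for f in fr[2:]:
  u=proj(f,[.55,.05,.03]).astype(int);a.append(cv2.resize(f['img'][u[1]-65:u[1]+65,u[0]-65:u[0]+65,::-1],(400,400),interpolation=cv2.INTER_CUBIC))
cv2.imwrite('pics/end.png',np.hstack(a))"
```

```text
position: [0.4829, 0.0517, 0.1128]
tool_rot: [-3.141, -0.003, 2.944]
force: [-15.6, 5.5, 11.9]
position: [0.4398, 0.0601, 0.2239]
tool_rot: [-3.141, -0.001, 2.944]
force: [1.0, 0.6, 0.7]
clock: 23.75
position: [0.4785, 0.2559, 0.2486]
tool_rot: [3.138, 0.001, 2.95]
force: [-0.6, -1.9, 1.4]
tcp r,ang 0.15820963458148432 127.52970755311476 yaw 168.66294561471304 [0.47832301 0.24926619 0.24865844] [ 0.23495213  0.28738225 -0.58490858]
pose [ 0.5242  0.0321 -0.1993  0.0381] rects [78.79368591308594, 78.52239227294922, 78.88115692138672, 78.50285339355469] knob [([0.5944, 0.2102, 0.086], np.float64(77.2)), ([0.5898, 0.2102, 0.0832], np.float64(80.1)), ([0.5911, 0.2144, 0.0841], np.float64(79.7)), ([0.5884, 0.2137, 0.0846], np.float64(81.3))]
red line ang 79.782555 578.33844 168.04808 150 ((580.0680541992188, 171.54371643066406), (70.27987670898438, 18.943021774291992), 77.96326446533203)
red line ang 77.5955 581.1583 171.49765 113 ((581.5620727539062, 170.90975952148438), (75.50640869140625, 17.973121643066406), 77.9244384765625)
red line ang 79.79836 578.35767 167.8919 146 ((579.8287963867188, 171.34756469726562), (70.30204772949219, 19.0069637298584), 76.09313201904297)
red line ang 77.540886 581.2231 171.53163 116 ((581.038330078125, 170.905029296875), (75.47898864746094, 18.469850540161133), 77.08688354492188)
[ 0.5237727   0.0329598  -0.21099885  0.03922533] [array([ 0.04494223, -0.06406813]), array([ 0.04542448, -0.06059   ]), array([ 0.04869318, -0.06009442]), array([ 0.04244899, -0.06245452])]
```

View pics/end.png

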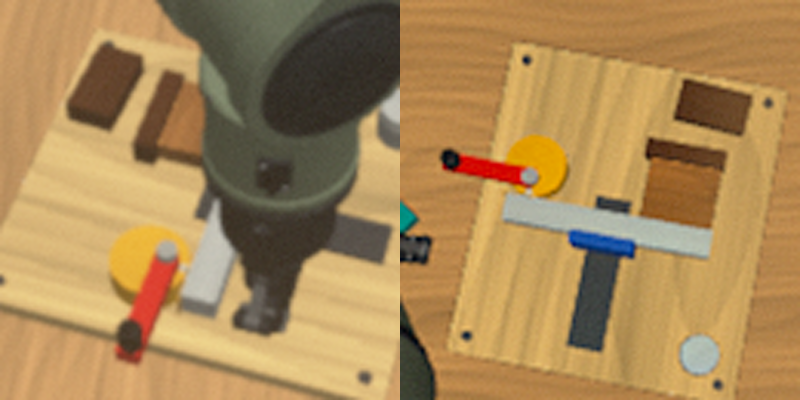

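The slide is home: travel reads about 39 mm and the bar sits against the blank at (680,225). The blank is against the stop at (685,155). The lever at (490,168) is parallel to the bar, and the hand is clear. Handing in.

```bash
python3 -c "
from h import *
print(bot.job_done())"
```

```text
the job is handed in; nothing more can be done
None
```

I handed the job in at about 24 s of the 51 s allowed: the cam's low point faces the follower bar (lever within about 1–2° of parallel), the slide is fully home with the blank flush against the end stop, and the hand is clear; I saw nothing else on the jig disturbed.

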